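# Pick the rear sprocket off the crowded hook

### The arm

A 7-joint arm with a two-finger parallel gripper is mounted at the origin on the work surface. World frame = base frame: x ahead of the robot, y to its left, z up, the work surface at z = 0. Lengths are in m, angles in rad, forces in N, time in s.
With the tool pointing down it reaches from about 0.425 to 0.925 m from the base axis. Payload 6.8 kg.
Tool frame: the origin (TCP) lies midway between the tips of the shut fingers; the grasp point (between the pads) lies 19 mm behind it; x points along the fingers, y is the direction in which the jaws open and shut, and the axes are right-handed (so a half turn about x gives the same grasp; the last joint's range is limited). The gripper opens to 85 mm and grips with 20 to 120 N. Pads are 22 mm wide; open, the fingers measure 114 mm over their backs; the gripper's body (76 mm by 85 mm) begins 54 mm behind the grasp point. The pads swing forward as they close: fully open they stand 13 mm farther back than shut.
Start: joints at [-1.403, 0.477, 0.022, 1.555, -0.011, 1.109, -0.083], TCP at [0.184, 0.65, 0.231] pointing down, gripper open.
Joint ranges: [-2.96, 2.96], [-0.34, 2.1], [-1.41, 1.46], [0.24, 2.44], [-1.37, 4.51], [0.17, 1.92], [-2.96, 2.96]. Speed limits (rad/s): [2.39, 2.39, 3.14, 3.14, 3.14, 3.14, 3.14].

### API

Orientations are given as a rotation vector (axis times angle).
In Python, from bench import r gives the robot as it stands.
- The arm moves only by the tool carry_out, never from a script. Its argument "targets" is one flat list of numbers, 7 for each row, row after row: the finger opening in m, from 0 to 0.0854, then the shift along the tool's x, y, z in m, then the turn, a rotation vector about the tool's x, y, z in units of 5 degrees (1.0 is 5 degrees). A call has 1 to 12 rows; each row is the pose to reach, as a shift and turn from the pose measured when the call began, along the tool's axes at that moment; what a row does not reach only later rows make up. A row lasts 1/8 s, in which the tool goes at most 62.5 mm and 10.7 degrees, less where a joint would pass 70% of its speed; a pose out of reach is approached as far as the arm can. A call with a gripper value outside its range is refused whole. The fingers move at their own pace and stop on an object; "squeeze" is the grip in N (left out, the last holds). Time passes only in rows, so rows that repeat a pose let the fingers close. It gives the time, the measured TCP pose, the force and the opening at its end, in the units of the state.
- r.get_obs(): the state, without advancing time (a new reading comes with each control period).
- r.grab_frame(name): name is "scene" or "top"; returns the picture (480x640x3 uint8, blue, green, red); there is no depth.
- r.camera_info(name): a dict with "fx", "fy", "cx", "cy" (pixels), "xyz" and "orientation" of the camera in the world. Camera axes: x right, y up, looking along -z (the intrinsics and any distortion apply to the point x, -y, -z); pixel columns grow to the right and rows downward; lengths in m; the calibration is good to about 2 mm. A picture is of the moment at which its call begins. camera_info takes no time and is no camera call.
- r.hand_in(): hands the job in, once; it reports no verdict.
The state is a dict: "clock": time; "joints": joint angles; "qvel": joint speeds; "tau": joint torques, N m; "tcp_pos": TCP position; "orientation": TCP orientation; "contact_force": force on the tool from outside, world axes, zero at the start; "moment": the same for the moment, N m; "grip_width": finger opening in m.
Only numpy, scipy, OpenCV 4.12 (cv2) and the standard library are available. Lean on these libraries where they do the work, as an engineer would, in place of code of your own. Each camera call takes 0.05 s, during which the arm holds its last target. There are 200 camera calls.

### The job

In the parts store, three sprockets hang on one hook stand and the orange one, wanted for a job, is at the back. Hang the two grey sprockets that block it on the empty spare hook and leave them there, without dropping them or setting them down on the bench; only then take the orange sprocket off and lower it gently into the slim blue pick bin so that it stands on edge in it. Do not disturb the other stock on the bench, and let go of everything at the end.

Things in the scene. Friction and masses are not known exactly. Their poses are not given: they have to be found in the camera images.
- full_hook: Fixed grey hook stand. Origin on the bench under its post (24 mm square, 201 mm high). A level steel prong, 10 mm thick, axis 180 mm up, points along the stand's -x to 160 mm from the origin; its last 10 mm turn up, the tip's top is 197 mm up. Base plate 10 mm high. Holds three sprockets at about 42 (orange), 86 and 130 mm (greys, either order) from the origin.
- spare_hook: Fixed grey hook stand. Origin on the bench under its post (24 mm square, 201 mm high). A level steel prong, 10 mm thick, axis 180 mm up, points along the stand's -x to 160 mm from the origin; its last 10 mm turn up, the tip's top is 197 mm up. Base plate 10 mm high. The same make of stand, empty at the start.
- wanted_center (a point): Orange chain sprocket, rearmost on the hook. Flat ring, 116 mm across, 10 mm thick, bore 50 mm, rim 33 mm wide, 0.15-0.31 kg. This point is its centre, its x axis the ring's axis. Hung, its centre is 20 mm below the prong's axis, 160 mm above the bench, faces square to the prong. Pinch the top of the rim from above across its thickness, fingertips staying above the prong.
- front_a_center (a point): Light grey chain sprocket, front or middle on the hook. Flat ring, 116 mm across, 10 mm thick, bore 50 mm, rim 33 mm wide, 0.15-0.31 kg. This point is its centre, its x axis the ring's axis. Hung, its centre is 20 mm below the prong's axis, 160 mm above the bench, faces square to the prong. Pinch it like the orange one.
- front_b_center (a point): Dark grey chain sprocket, front or middle on the hook. Flat ring, 116 mm across, 10 mm thick, bore 50 mm, rim 33 mm wide, 0.15-0.31 kg. This point is its centre, its x axis the ring's axis. Hung, its centre is 20 mm below the prong's axis, 160 mm above the bench, faces square to the prong. Pinch it like the orange one.
- pick_bin: Slim blue bin fixed to the bench, open on top. Origin on the bench under its centre. Outside 42 mm (its x) by 148 mm (its y), 65 mm high; walls and floor 4 mm, so inside 34 x 140 mm: a sprocket stands in it on edge, axis along the bin's x, its centre then 62 mm above the bench (a little lower if it leans).
- carton: Bystander: brown carton 100 x 90 x 70 mm, on the bench beyond the hooks. Origin at its underside. Leave alone.
- white_box: Bystander: white box 90 x 70 x 50 mm, towards the right. Origin at its underside. Leave alone.
- spray_can: Bystander: can with red label, 54 mm across, 110 mm high, beyond the hooks. Origin at its underside. Leave alone.
- thread_jar: Bystander: jar with black cap, 60 mm across, 80 mm high, towards the left. Origin at its underside. Leave alone.
- tape_roll: Bystander: cardboard ring, 90 mm across, 45 mm high, towards the left. Origin at its underside. Leave alone.
Things that resemble listed ones, but are neither listed nor needed, are in the scene too. What is shaped like the full_hook but turquoise is not meant. Of the things that look like the part that bears wanted_center, the smaller one is meant.

How it is judged:
By the outcome, as a careful person would: the job done as asked, in the order asked, and still so for the second after the job is handed in, with the robot touching nothing.
It also fails if it takes over 72 s, if anything falls off the work surface, if the arm or the gripper's body presses on something with over 40 N, if the wrist force passes 120 N, or if a joint passes its speed limit or range.

## Working session

There is one attempt and no reset: what is moved stays moved. The work goes in short steps, Python scripts to look and compute and a tool call to move; the robot and the scene stay as the last step left them, time stands still between calls to the robot, and variables do not carry over. Pictures are saved under pics/ and viewed, about 8 in all and at most 12, crops included, and the job is handed in when it is done.

Besides the shell and the picture viewer there is one more tool, called after "Call:" by a JSON object that holds its "api" and its "payload". carry_out: Moves the arm, as the interface text tells. Its arguments: {"type":"object","properties":{"targets":{"type":"array","items":{"type":"number"}},"squeeze":{"type":"number"}},"required":["targets"]}

```bash
mkdir -p pics; python3 - <<'E'
from bench import r
import cv2
for n in("scene","top"):
    cv2.imwrite(f"pics/{n}0.png",r.grab_frame(n)); print(n,r.camera_info(n))
print(r.get_obs())
E
```

```text
scene {'fx': 573.2826770710989, 'fy': 573.2826770710989, 'cx': 319.7497441758442, 'cy': 240.3041113728814, 'xyz': array([ 1.62669151, -0.01266566,  1.03843637]), 'orientation': array([0.66586307, 0.65179748, 1.50128621])}
top {'fx': 502.4301694459528, 'fy': 502.4301694459528, 'cx': 310.5934203376833, 'cy': 247.48293910882205, 'xyz': array([ 0.48867927, -0.00926853,  1.60688918]), 'orientation': array([ 0.05185513, -0.0559751 , -1.54933671])}
{'clock': 0.1, 'joints': array([-1.4031198 ,  0.47775764,  0.02237083,  1.55636542, -0.01150535,
        1.10931323, -0.0830721 ]), 'qvel': array([ 0.00114173,  0.00043559,  0.00150273, -0.00127882, -0.00116259,
       -0.0005083 ,  0.00106585]), 'tau': array([ 4.52587148e-03, -5.97753060e+01,  1.61381710e+00, -2.81954008e+01,
        1.28352555e-02,  4.99904781e-03, -9.47144144e-06]), 'tcp_pos': array([0.18367674, 0.64895946, 0.23039112]), 'orientation': array([ 0.21510921,  1.56003791, -0.21780553]), 'contact_force': array([-0.7633461 ,  0.8511287 ,  0.54482384]), 'moment': array([-0.02764091,  0.01176801, -0.00121264]), 'grip_width': 0.08529098698645346}
```

View pics/scene0.png

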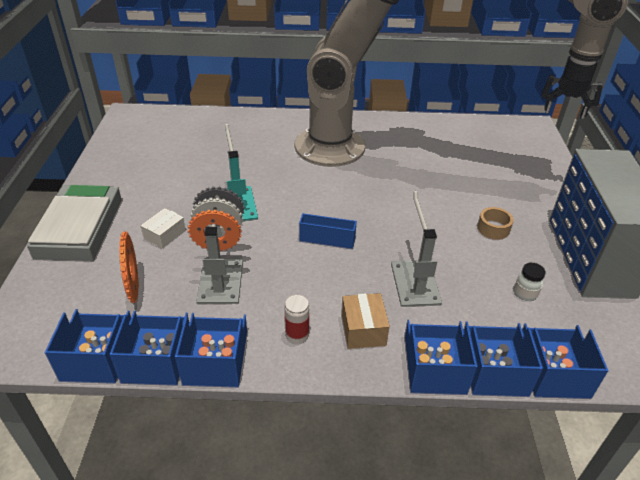

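View pics/top0.png

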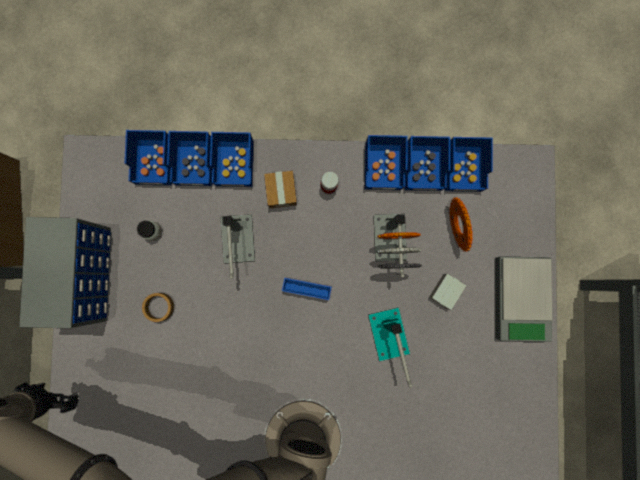

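The scene picture shows the full hook with orange (215,230) nearest that camera, light and then dark grey further along the prong, and the spare hook at (425,245). It also shows the bin at (328,230) and the turquoise decoy stand. In the top picture, the full hook prong is at about (400,245), the spare prong at (231,250) and the bin at (307,289).

```bash
cat > h.py <<'E'
import numpy as np,cv2
from bench import r
from scipy.spatial.transform import Rotation as R
def ray(n,u,v):
    c=r.camera_info(n); d=R.from_rotvec(c['orientation']).apply([(u-c['cx'])/c['fx'],-(v-c['cy'])/c['fy'],-1]); return np.array(c['xyz']),d
def onz(n,u,v,z):
    p,d=ray(n,u,v); return p+d*(z-p[2])/d[2]
def proj(n,P):
    c=r.camera_info(n); q=R.from_rotvec(c['orientation']).inv().apply(np.array(P)-c['xyz'])
    return np.stack([c['cx']+c['fx']*q[...,0]/-q[...,2],c['cy']-c['fy']*q[...,1]/-q[...,2]],-1)
E
python3 - <<'E'
from h import *
t=cv2.imread("pics/top0.png");s=cv2.imread("pics/scene0.png")
a=cv2.resize(t[205:290,215:265],None,fx=7,fy=7,interpolation=cv2.INTER_CUBIC)
b=cv2.resize(t[205:290,368:428],None,fx=7,fy=7,interpolation=cv2.INTER_CUBIC)
cv2.imwrite("pics/c1.png",np.hstack([a,b]))
hsv=cv2.cvtColor(t,cv2.COLOR_BGR2HSV)
m=cv2.inRange(hsv,(105,120,50),(125,255,255));m[:260]=0;m[310:]=0;m[:,:270]=0;m[:,350:]=0
c=max(cv2.findContours(m,0,1)[0],key=cv2.contourArea);q=cv2.minAreaRect(c);bx=cv2.boxPoints(q)
print(q);P=np.array([onz("top",*p,.065) for p in bx]);print(P,P.mean(0),np.linalg.norm(np.roll(P,1,0)-P,axis=1))
m=cv2.inRange(hsv,(3,150,60),(18,255,255))
for c in cv2.findContours(m,0,1)[0]:
    if cv2.contourArea(c)>60: q=cv2.minAreaRect(c);print(q,onz("top",*q[0],.16))
E
```

```text
((306.3821716308594, 288.4631652832031), (47.66288375854492, 13.579014778137207), 11.003541946411133)
[[ 0.46113432  0.07338811  0.065     ]
 [ 0.50197164  0.06645439  0.065     ]
 [ 0.47715115 -0.07734474  0.065     ]
 [ 0.43639728 -0.0701539   0.065     ]] [ 0.4691636  -0.00191404  0.065     ] [0.14565792 0.04142177 0.14592548 0.04138341]
((399.0000305175781, 235.0), (5.738802433013916, 42.042964935302734), 86.42366790771484) [ 0.63002211 -0.26702593  0.16      ]
((460.73077392578125, 223.65382385253906), (54.1280517578125, 19.21938133239746), 78.69007110595703) [ 0.66680931 -0.44576807  0.16      ]
((270.85321044921875, 189.2525634765625), (31.780818939208984, 9.113616943359375), 83.2901611328125) [0.75582604 0.10705128 0.16      ]
((288.9755859375, 187.28048706054688), (31.472990036010742, 9.165818214416504), 83.6598129272461) [0.76274631 0.05448793 0.16      ]
```

View pics/c1.png

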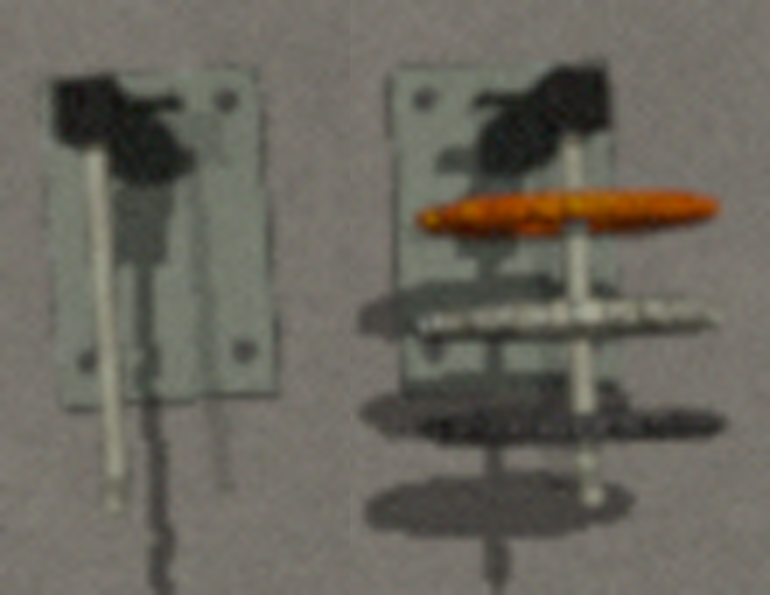

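```bash
cat >> h.py <<'E'
def cmd(pos,yaw):
    "shift and turn (5deg units) to TCP pos, tool x down, tool y at world yaw (mod 180)"
    o=r.get_obs();R0=R.from_rotvec(o['orientation']);best=None
    for k in(0,np.pi):
        y=np.array([np.cos(yaw+k),np.sin(yaw+k),0]);x=np.array([0,0,-1.])
        rv=(R0.inv()*R.from_matrix(np.stack([x,y,np.cross(x,y)],1))).as_rotvec()
        if best is None or np.linalg.norm(rv)<np.linalg.norm(best): best=rv
    return np.round(R0.inv().apply(np.array(pos)-o['tcp_pos']),4),np.round(best/np.deg2rad(5),2)
E
python3 - <<'E'
from h import *
print(R.from_rotvec(r.get_obs()['orientation']).as_matrix().round(3))
L=lambda u,v:(u/7+215,v/7+205); F=lambda u,v:((u-350)/7+368,v/7+205)
for nm,f,a,b,t in(("spare",L,(95,150),(113,470),(115,511)),("full",F,(572,150),(588,455),(593,503))):
    A=onz("top",*f(*a),.185);B=onz("top",*f(*b),.185);T=onz("top",*f(*t),.197)
    d=(A-B)[:2];print(nm,A,B,T,"yaw",np.degrees(np.arctan2(d[1],d[0])),"origin",T[:2]+.16*d/np.linalg.norm(d))
    yaw=np.arctan2(d[1],d[0]);u=np.array([np.cos(yaw),np.sin(yaw)]);o=T[:2]+.16*u
    print("scene proj tip,post top,base",proj("scene",[[*T[:2],.197],[*o,.201],[*o,.01]]).round(1),"top post",proj("top",[*o,.201]))
for c in((578,208),(582,318),(584,425)): print(onz("top",*F(*c),.21))
E
```

```text
[[-0.     0.272  0.962]
 [-0.002  0.962 -0.272]
 [-1.    -0.002  0.   ]]
spare [0.64187481 0.22241813 0.185     ] [0.5122299  0.21101617 0.185     ] [0.49567369 0.2078411  0.197     ] yaw 5.0260964019592755 origin [0.65505848 0.22185861]
scene proj tip,post top,base [[414.3 190.7]
 [427.8 232.4]
 [416.4 291. ]] top post [228.01266201 221.14364182]
full [ 0.65212346 -0.26439625  0.185     ] [ 0.52830816 -0.27191718  0.185     ] [ 0.50880594 -0.27186046  0.197     ] yaw 3.4760520242748805 origin [ 0.66851157 -0.26215944]
scene proj tip,post top,base [[217.7 187.6]
 [210.5 229.4]
 [218.9 288.5]] top post [399.99403221 219.99850627]
[ 0.62603136 -0.26250303  0.21      ]
[ 0.58207937 -0.26446408  0.21      ]
[ 0.53949158 -0.26561187  0.21      ]
```

```bash
python3 - <<'E'
from h import *
for p,a in(((.30,.42,.34),40),((.48,.1,.34),20),((.538,-.271,.30),3.5)): print(*cmd(p,np.radians(a)))
E
```

```text
[-0.1093 -0.1888  0.1743] [6.84 0.01 0.02]
[-0.1088 -0.4477  0.4346] [1.084e+01 1.000e-02 2.000e-02]
[-0.0682 -0.7888  0.5914] [1.414e+01 1.000e-02 2.000e-02]
```

Call:
{"api": "carry_out", "payload": {"targets": [0.032,-0.109,-0.02,0.02,1,0,0,0.032,-0.109,-0.08,0.07,3,0,0,0.032,-0.109,-0.13,0.12,5,0,0,0.032,-0.109,-0.188,0.174,6.8,0,0,0.032,-0.109,-0.23,0.217,7.8,0,0,0.032,-0.109,-0.275,0.26,8.8,0,0,0.032,-0.109,-0.32,0.305,9.5,0,0,0.032,-0.109,-0.36,0.35,10.2,0,0,0.032,-0.109,-0.405,0.39,10.6,0,0,0.032,-0.109,-0.448,0.435,10.8,0,0,0.032,-0.109,-0.5,0.46,11.5,0,0,0.032,-0.109,-0.55,0.48,12,0,0], "squeeze": 40}}

```text
clock: 1.6
tcp_pos: [0.4878, 0.0254, 0.3402]
orientation: [1.024, 1.315, -1.027]
contact_force: [1.3, -0.2, -0.1]
grip_width: 0.0319
```

```bash
python3 - <<'E'
from h import *
print(*cmd((.538,-.271,.27),np.radians(3.5)))
E
```

```text
[ 0.0707 -0.0236  0.2996] [2.12 0.02 0.01]
```

Call:
{"api": "carry_out", "payload": {"targets": [0.032,0.01,-0.004,0.05,0.5,0,0,0.032,0.02,-0.008,0.1,1,0,0,0.032,0.03,-0.012,0.15,1.5,0,0,0.032,0.04,-0.016,0.2,2,0,0,0.032,0.06,-0.02,0.25,2.1,0,0,0.032,0.071,-0.0235,0.2995,2.1,0,0,0.032,0.071,-0.0235,0.2995,2.1,0,0,0.032,0.071,-0.0235,0.2995,2.1,0,0]}}

```text
clock: 2.6
tcp_pos: [0.5379, -0.2705, 0.2692]
orientation: [1.161, 1.238, -1.164]
contact_force: [0.0, -0.2, -0.3]
grip_width: 0.032
```

```bash
python3 - <<'E'
from h import *
print(r.get_obs()['tcp_pos'],r.get_obs()['contact_force'],*cmd((.538,-.271,.192),np.radians(3.5)))
t=r.grab_frame("top");s=r.grab_frame("scene")
a=cv2.resize(t[195:295,360:440],None,fx=5,fy=5,interpolation=cv2.INTER_CUBIC)
b=cv2.resize(s[140:240,170:250],None,fx=5,fy=5,interpolation=cv2.INTER_CUBIC)
cv2.imwrite("pics/c2.png",np.hstack([a,b]))
E
```

```text
[ 0.53790044 -0.27051019  0.26923177] [ 0.01918851 -0.21483937 -0.27730747] [0.0772 0.0002 0.0004] [0.02 0.01 0.01]
```

View pics/c2.png

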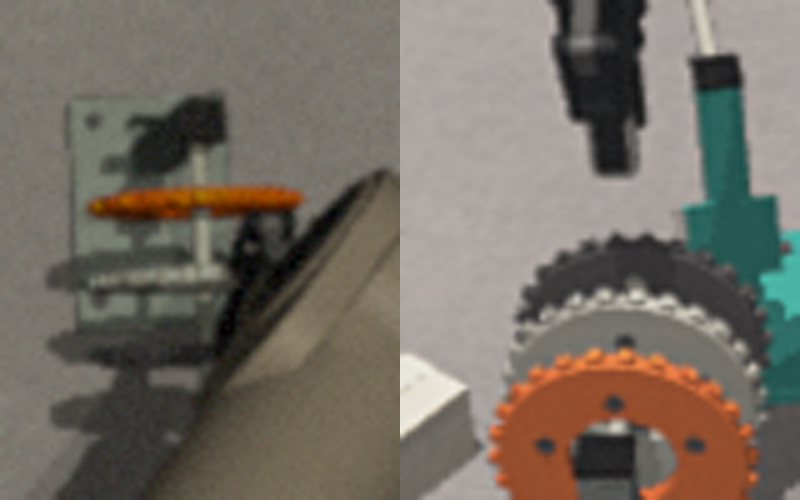

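The gripper is above the dark front sprocket: fingertip at scene pixel (212,175), dark rim top at (218,188). I'll check these against the projections.

```bash
python3 - <<'E'
from h import *
print(proj("scene",[[.538,-.2705,.269],[.538,-.271,.218],[.538,-.265,.218],[.582,-.269,.218],[.626,-.266,.218],[.538,-.271,.16]]))
E
```

```text
[[213.24171222 170.14706254]
 [215.25220966 187.90086528]
 [217.77877294 187.98143854]
 [213.05633037 199.32082156]
 [211.19164515 211.33328023]
 [217.6524476  207.0478888 ]]
```

Call:
{"api": "carry_out", "payload": {"targets": [0.032,0.04,0,-0.0005,0,0,0,0.032,0.06,0,-0.001,0,0,0,0.032,0.077,0,-0.001,0,0,0,0.032,0.077,0,-0.001,0,0,0,0.004,0.077,0,-0.001,0,0,0,0.004,0.077,0,-0.001,0,0,0,0.004,0.077,0,-0.001,0,0,0,0.004,0.077,0,-0.001,0,0,0], "squeeze": 50}}

```text
clock: 3.7
tcp_pos: [0.5388, -0.2689, 0.1935]
orientation: [1.161, 1.237, -1.161]
contact_force: [0.3, -0.4, 5.6]
grip_width: 0.0089
```

```bash
python3 - <<'E'
from h import *
o=r.get_obs();print(o)
u=-np.array([np.cos(np.radians(3.4)),np.sin(np.radians(3.4))])
p=o['tcp_pos'];print(cmd([*p[:2],.218],np.radians(3.4)),cmd([*(p[:2]+.055*u),.218],np.radians(3.4)))
E
```

```text
{'clock': 3.7, 'joints': array([-0.19703313,  0.4855133 ,  0.75723977,  1.81305759, -0.39108354,
        0.99689926,  0.78391272]), 'qvel': array([ 0.00014423,  0.00120257, -0.00213413, -0.00079237, -0.00132516,
       -0.00286386, -0.0004122 ]), 'tau': array([ 2.95069290e-02, -4.39223671e+01,  9.92884845e+00, -2.25702864e+01,
        1.10279521e-02, -6.30229572e-02, -1.18612770e-03]), 'tcp_pos': array([ 0.53880518, -0.26885025,  0.19348574]), 'orientation': array([ 1.16085372,  1.2373818 , -1.1608793 ]), 'contact_force': array([ 0.33822372, -0.35218034,  5.62333247]), 'moment': array([0.02918135, 0.06579825, 0.02512975]), 'grip_width': 0.008936510045842982}
(array([-0.0245,  0.    ,  0.    ]), array([ 0.06,  0.01, -0.01])) (array([-0.0246, -0.055 , -0.0003]), array([ 0.06,  0.01, -0.01]))
```

Call:
{"api": "carry_out", "payload": {"targets": [0.004,-0.008,0,0,0,0,0,0.004,-0.018,0,0,0,0,0,0.004,-0.025,0,0,0,0,0,0.004,-0.025,0,0,0,0,0,0.004,-0.025,0,0,0,0,0]}}

```text
clock: 4.32
tcp_pos: [0.5386, -0.2686, 0.2183]
orientation: [1.161, 1.238, -1.161]
contact_force: [-0.5, 0.4, -2.7]
grip_width: 0.0091
```

```bash
python3 - <<'E'
from h import *
s=r.grab_frame("scene")
cv2.imwrite("pics/c3.png",cv2.resize(s[140:240,170:250],None,fx=5,fy=5,interpolation=cv2.INTER_CUBIC))
o=r.get_obs();print(o['tcp_pos'],o['contact_force'],o['moment'],o['grip_width'])
E
```

```text
[ 0.53858453 -0.26858917  0.2181372 ] [-0.33401078  0.15887687 -1.6401458 ] [ 0.01153746 -0.01079807 -0.01637545] 0.008872717059647761
```

View pics/c3.png

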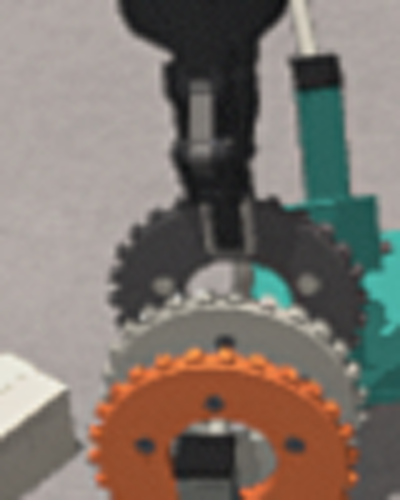

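Picture 5 shows the dark sprocket lifted and centred in the fingers, clear of the prong, with light grey and orange unmoved.

Call:
{"api": "carry_out", "payload": {"targets": [0.004,0,-0.01,0,0,0,0,0.004,0,-0.025,0,0,0,0,0.004,0,-0.04,0,0,0,0,0.004,0,-0.05,0,0,0,0,0.004,0,-0.055,0,0,0,0,0.004,0,-0.055,-0.02,0,0,0,0.004,0,-0.055,-0.05,0,0,0,0.004,0,-0.055,-0.09,0,0,0,0.004,0,-0.055,-0.13,0,0,0,0.004,0,-0.055,-0.17,0,0,0,0.004,0,-0.055,-0.2,0,0,0,0.004,0,-0.055,-0.21,0,0,0]}}

```text
clock: 5.88
tcp_pos: [0.4702, -0.0606, 0.218]
orientation: [1.159, 1.24, -1.158]
contact_force: [0.4, 0.4, -1.4]
grip_width: 0.009
```

```bash
python3 - <<'E'
from h import *
o=r.get_obs();print(o['tcp_pos'],o['contact_force'],o['grip_width'])
print(cmd((.4707,.2085,.218),np.radians(4.9)))
E
```

```text
[ 0.47017306 -0.06059457  0.21799126] [ 0.44658572  0.38040412 -1.4338899 ] 0.009049864273479044
(array([-1.000e-04,  1.900e-02, -2.684e-01]), array([-0.19,  0.  , -0.01]))
```

Call:
{"api": "carry_out", "payload": {"targets": [0.004,0,0.001,-0.03,0,0,0,0.004,0,0.005,-0.07,0,0,0,0.004,0,0.008,-0.11,0,0,0,0.004,0,0.01,-0.15,-0.1,0,0,0.004,0,0.013,-0.19,-0.2,0,0,0.004,0,0.016,-0.23,-0.2,0,0,0.004,0,0.018,-0.255,-0.2,0,0,0.004,0,0.019,-0.2685,-0.2,0,0,0.004,0,0.019,-0.2685,-0.2,0,0,0.004,0,0.019,-0.2685,-0.2,0,0]}}

```text
clock: 7.12
tcp_pos: [0.471, 0.2068, 0.2179]
orientation: [1.147, 1.246, -1.147]
contact_force: [-0.2, -0.7, -1.3]
grip_width: 0.0094
```

```bash
python3 - <<'E'
from h import *
t=r.grab_frame("top");s=r.grab_frame("scene")
a=cv2.resize(t[205:305,195:275],None,fx=5,fy=5,interpolation=cv2.INTER_CUBIC)
b=cv2.resize(s[140:260,365:461],None,fx=4.167,fy=4.167,interpolation=cv2.INTER_CUBIC)
cv2.imwrite("pics/c4.png",np.hstack([a,b[:500,:400]]))
o=r.get_obs();print(o['tcp_pos'],o['contact_force'],o['grip_width'])
print(cmd((.595,.220,.218),np.radians(4.9)),proj("scene",[.4707,.2085,.185]))
E
```

```text
[0.47093484 0.2070675  0.21795781] [-0.36222538  0.60875029 -0.67386715] 0.008745183997891922
(array([ 1.000e-04,  1.247e-01, -2.500e-03]), array([-0.02,  0.01, -0.01])) [412.98245187 188.50773913]
```

View pics/c4.png

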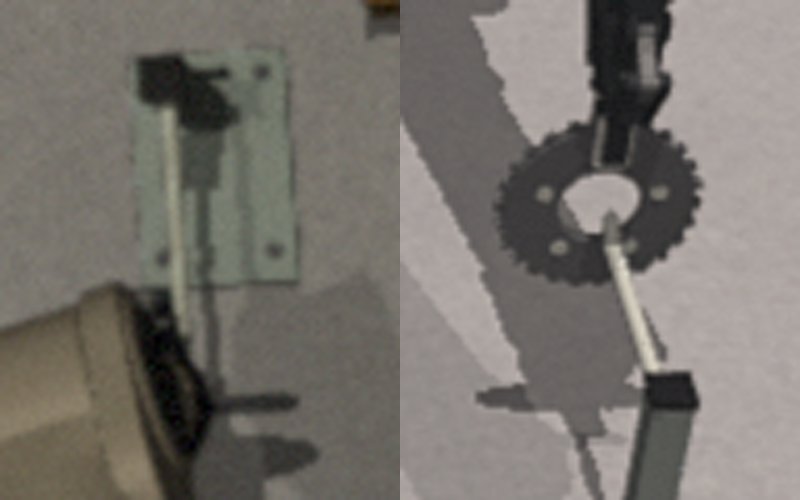

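Picture 6 shows the bore centre at scene (412.8,188.7), which matches the prediction. The spare prong tip at (415.6,191) lies inside the bore, so I slide on.

Call:
{"api": "carry_out", "payload": {"targets": [0.004,0,0.008,-0.003,0,0,0,0.004,0,0.02,-0.004,0,0,0,0.004,0,0.035,-0.004,0,0,0,0.004,0,0.05,-0.004,0,0,0,0.004,0,0.065,-0.004,0,0,0,0.004,0,0.08,-0.004,0,0,0,0.004,0,0.095,-0.004,0,0,0,0.004,0,0.11,-0.004,0,0,0,0.004,0,0.12,-0.004,0,0,0,0.004,0,0.125,-0.004,0,0,0,0.004,0,0.125,-0.004,0,0,0]}}

```text
clock: 8.6
tcp_pos: [0.5952, 0.2215, 0.218]
orientation: [1.147, 1.247, -1.147]
contact_force: [-0.0, -0.6, -0.7]
grip_width: 0.0091
```

Call:
{"api": "carry_out", "payload": {"targets": [0.004,0.008,0,0,0,0,0,0.004,0.015,0,0,0,0,0,0.004,0.02,0,0,0,0,0,0.004,0.023,0,0,0,0,0,0.004,0.023,0,0,0,0,0]}}

```text
clock: 9.22
tcp_pos: [0.5951, 0.2214, 0.1948]
orientation: [1.147, 1.247, -1.147]
contact_force: [1.0, 0.5, -1.9]
grip_width: 0.0088
```

```bash
python3 - <<'E'
from h import *
s=r.grab_frame("scene")
b=cv2.resize(s[150:310,365:465],None,fx=3.75,fy=3.75,interpolation=cv2.INTER_CUBIC)
cv2.imwrite("pics/c5.png",b)
o=r.get_obs();print(o['tcp_pos'],o['contact_force'],o['moment'],o['grip_width'])
E
```

```text
[0.59527624 0.22145552 0.19500876] [-0.65761685  0.08130942 -1.58477857] [-0.05592612  0.01502197 -0.03007869] 0.009030992483201255
```

View pics/c5.png

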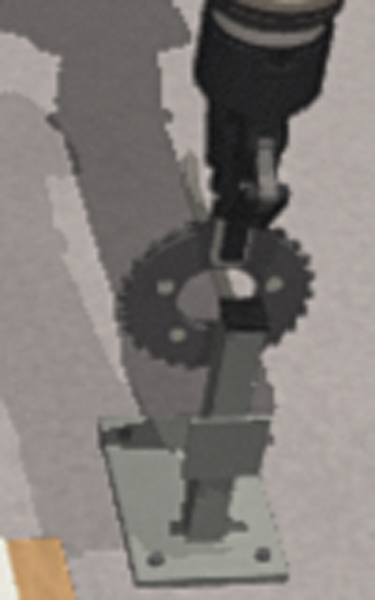

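Picture 7 shows the dark sprocket around the spare prong, with 1.6 N still on the fingers. I'll lower it a little more to seat it, then release.

Call:
{"api": "carry_out", "payload": {"targets": [0.004,0.001,0,-0.001,0,0,0,0.004,0.002,0,-0.002,0,0,0,0.004,0.003,0,-0.002,0,0,0,0.004,0.003,0,-0.002,0,0,0]}}

```text
clock: 9.78
tcp_pos: [0.5955, 0.2231, 0.1934]
orientation: [1.148, 1.246, -1.147]
contact_force: [-3.6, -1.9, 8.6]
grip_width: 0.0094
```

Call:
{"api": "carry_out", "payload": {"targets": [0.012,0,0,0,0,0,0,0.02,0,0,0,0,0,0,0.03,0,0,0,0,0,0,0.03,0,0,0,0,0,0,0.03,-0.015,0,0,0,0,0,0.03,-0.045,0,0,0,0,0,0.03,-0.09,0,0,0,0,0,0.03,-0.09,0,0,0,0,0]}}

```text
clock: 10.78
tcp_pos: [0.5978, 0.2233, 0.2885]
orientation: [1.154, 1.243, -1.14]
contact_force: [-0.1, -0.6, -0.5]
grip_width: 0.0299
```

```bash
python3 - <<'E'
from h import *
o=r.get_obs();print(o['tcp_pos'],o['contact_force'],o['grip_width'])
t=r.grab_frame("top");s=r.grab_frame("scene")
cv2.imwrite("pics/s6.png",s);cv2.imwrite("pics/t6.png",t)
a=cv2.resize(t[205:305,195:275],None,fx=5,fy=5,interpolation=cv2.INTER_CUBIC)
b=cv2.resize(s[190:290,375:455],None,fx=5,fy=5,interpolation=cv2.INTER_CUBIC)
cv2.imwrite("pics/c6.png",np.hstack([a,b]))
print(cmd((.45,0.0,.285),np.radians(4)),cmd((.582,-.267,.285),np.radians(3.4)))
E
```

```text
[0.59780507 0.22326401 0.28845258] [-0.10798354 -0.64971004 -0.54224072] 0.029914184466858316
(array([-0.0012, -0.1636,  0.2103]), array([ 0.15, -0.01, -0.03])) (array([-0.0011, -0.0542,  0.4874]), array([ 0.27, -0.01, -0.03]))
```

View pics/c6.png

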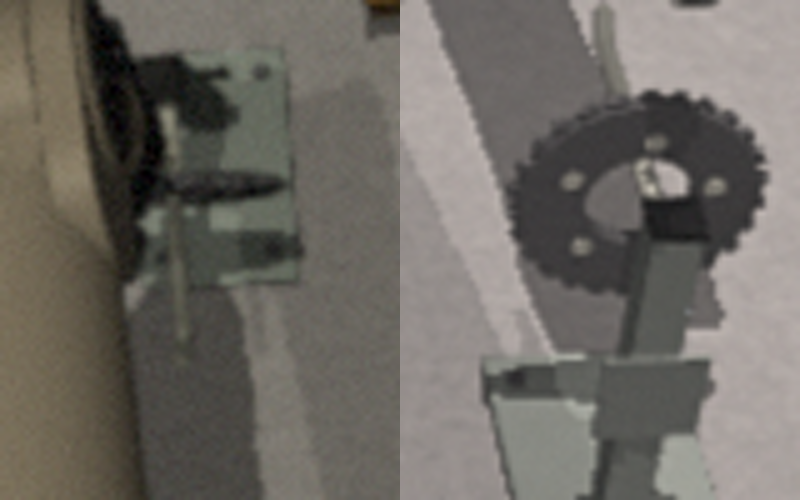

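Picture 8 shows the dark sprocket hanging freely on the spare prong after release. Next is light grey.

Call:
{"api": "carry_out", "payload": {"targets": [0.032,-0.001,-0.006,0.05,0,0,0,0.032,-0.001,-0.011,0.1,0,0,0,0.032,-0.001,-0.016,0.15,0.1,0,0,0.032,-0.001,-0.022,0.2,0.1,0,0,0.032,-0.001,-0.028,0.25,0.2,0,0,0.032,-0.001,-0.033,0.3,0.2,0,0,0.032,-0.001,-0.039,0.35,0.27,0,0,0.032,-0.001,-0.044,0.4,0.27,0,0,0.032,-0.001,-0.05,0.45,0.27,0,0,0.032,-0.001,-0.0535,0.487,0.27,0,0,0.032,-0.001,-0.0535,0.487,0.27,0,0,0.032,-0.001,-0.0535,0.487,0.27,0,0]}}

```text
clock: 12.38
tcp_pos: [0.5826, -0.2654, 0.284]
orientation: [1.167, 1.238, -1.163]
contact_force: [0.5, 0.4, 0.7]
grip_width: 0.0319
```

```bash
python3 - <<'E'
from h import *
o=r.get_obs();print(o['tcp_pos'])
print(cmd((.5827,-.2663,.1935),np.radians(3.4)))
E
```

```text
[ 0.58262603 -0.26544684  0.2839656 ]
(array([ 0.0905, -0.0001,  0.001 ]), array([ 0.01, -0.02, -0.01]))
```

Call:
{"api": "carry_out", "payload": {"targets": [0.032,0.04,0,0.001,0,0,0,0.032,0.07,0,0.001,0,0,0,0.032,0.085,0,0.001,0,0,0,0.032,0.0905,0,0.001,0,0,0,0.004,0.0905,0,0.001,0,0,0,0.004,0.0905,0,0.001,0,0,0,0.004,0.0905,0,0.001,0,0,0,0.004,0.0905,0,0.001,0,0,0]}}

```text
clock: 13.38
tcp_pos: [0.5833, -0.2664, 0.1944]
orientation: [1.167, 1.236, -1.162]
contact_force: [0.6, 1.2, 2.7]
grip_width: 0.0089
```

Call:
{"api": "carry_out", "payload": {"targets": [0.004,-0.008,0,0,0,0,0,0.004,-0.018,0,0,0,0,0,0.004,-0.025,0,0,0,0,0,0.004,-0.025,0,0,0,0,0,0.004,-0.025,0,0,0,0,0]}}

```text
clock: 14.0
tcp_pos: [0.5831, -0.2663, 0.2191]
orientation: [1.167, 1.237, -1.162]
contact_force: [0.9, 0.8, -2.5]
grip_width: 0.0089
```

```bash
python3 - <<'E'
from h import *
o=r.get_obs();print(o['tcp_pos'],o['contact_force'],o['grip_width'])
a=np.radians(3.4);p=o['tcp_pos']-.1*np.array([np.cos(a),np.sin(a),0])
print(cmd([*p[:2],.218],a),p)
E
```

```text
[ 0.58309703 -0.2662543   0.21912665] [ 0.93307805  0.75501487 -2.52805864] 0.008921153286008836
(array([ 0.0009, -0.1   , -0.0001]), array([ 0.01, -0.02, -0.03])) [ 0.48327305 -0.27218493  0.21912665]
```

Call:
{"api": "carry_out", "payload": {"targets": [0.004,0,-0.01,0,0,0,0,0.004,0,-0.025,0,0,0,0,0.004,0,-0.04,0,0,0,0,0.004,0,-0.055,0,0,0,0,0.004,0,-0.07,0,0,0,0,0.004,0,-0.085,0,0,0,0,0.004,0,-0.097,0,0,0,0,0.004,0,-0.1,0,0,0,0,0.004,0,-0.1,-0.02,0,0,0,0.004,0,-0.1,-0.05,0,0,0,0.004,0,-0.1,-0.09,0,0,0,0.004,0,-0.1,-0.13,0,0,0]}}

```text
clock: 15.5
tcp_pos: [0.4758, -0.1413, 0.2193]
orientation: [1.167, 1.236, -1.162]
contact_force: [0.6, -0.7, -1.7]
grip_width: 0.0093
```

```bash
python3 - <<'E'
from h import *
o=r.get_obs();print(o['tcp_pos'],o['contact_force'],o['grip_width'])
print(cmd((.4710,.2095,.219),np.radians(4.9)))
E
```

```text
[ 0.47580218 -0.14134739  0.21929201] [ 0.63362443 -0.73557201 -1.69291268] 0.00925179446733025
(array([ 0.001 ,  0.0164, -0.3505]), array([-0.29, -0.02, -0.04]))
```

Call:
{"api": "carry_out", "payload": {"targets": [0.004,0,0.001,-0.04,0,0,0,0.004,0,0.003,-0.08,0,0,0,0.004,0,0.005,-0.12,0,0,0,0.004,0,0.007,-0.16,-0.1,0,0,0.004,0,0.009,-0.2,-0.1,0,0,0.004,0,0.011,-0.24,-0.2,0,0,0.004,0,0.013,-0.28,-0.2,0,0,0.004,0,0.015,-0.315,-0.3,0,0,0.004,0,0.016,-0.34,-0.3,0,0,0.004,0.001,0.0165,-0.3505,-0.3,0,0,0.004,0.001,0.0165,-0.3505,-0.3,0,0,0.004,0.001,0.0165,-0.3505,-0.3,0,0]}}

```text
clock: 17.0
tcp_pos: [0.4713, 0.2081, 0.219]
orientation: [1.149, 1.247, -1.144]
contact_force: [0.6, -0.3, -2.9]
grip_width: 0.0089
```

```bash
python3 - <<'E'
from h import *
s=r.grab_frame("scene")
cv2.imwrite("pics/c7.png",cv2.resize(s[140:260,365:461],None,fx=4.167,fy=4.167,interpolation=cv2.INTER_CUBIC))
o=r.get_obs();print(o['tcp_pos'],o['contact_force'],o['grip_width'])
print(cmd((.545,.2167,.218),np.radians(4.9)))
E
```

```text
[0.47133984 0.208092   0.21898582] [-0.21800106  0.32087257 -2.04339214] 0.008932660213047741
(array([ 0.0012,  0.0741, -0.0024]), array([-0.01, -0.02, -0.04]))
```

View pics/c7.png

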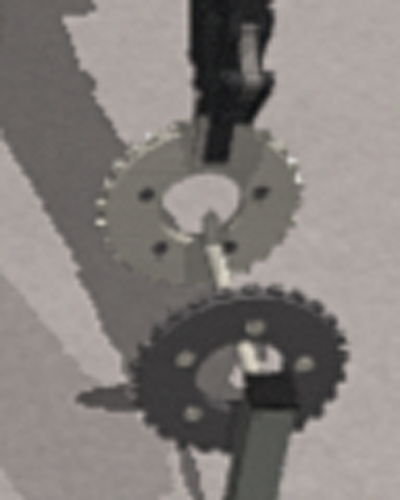

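Picture 9 shows the prong tip inside the light grey bore, the same view as before. The dark sprocket is hanging well behind it.

Call:
{"api": "carry_out", "payload": {"targets": [0.004,0,0.008,-0.003,0,0,0,0.004,0,0.02,-0.004,0,0,0,0.004,0,0.035,-0.004,0,0,0,0.004,0,0.05,-0.004,0,0,0,0.004,0,0.062,-0.004,0,0,0,0.004,0,0.071,-0.004,0,0,0,0.004,0,0.073,-0.004,0,0,0,0.004,0,0.073,-0.004,0,0,0]}}

```text
clock: 18.05
tcp_pos: [0.5436, 0.2182, 0.2191]
orientation: [1.149, 1.247, -1.144]
contact_force: [0.0, 1.0, -1.5]
grip_width: 0.0091
```

Call:
{"api": "carry_out", "payload": {"targets": [0.004,0.008,0,0,0,0,0,0.004,0.015,0,0,0,0,0,0.004,0.02,0,0,0,0,0,0.004,0.023,0,0,0,0,0,0.004,0.025,0,0,0,0,0,0.004,0.025,0,0,0,0,0]}}

```text
clock: 18.8
tcp_pos: [0.5436, 0.2182, 0.1944]
orientation: [1.149, 1.247, -1.144]
contact_force: [-2.2, 0.1, 1.2]
grip_width: 0.0089
```

Contact force has flipped sign, so it is seated. I lower 1 mm more, release and rise.

Call:
{"api": "carry_out", "payload": {"targets": [0.004,0.0015,0,0,0,0,0,0.004,0.0015,0,0,0,0,0,0.012,0.0015,0,0,0,0,0,0.02,0.0015,0,0,0,0,0,0.03,0.0015,0,0,0,0,0,0.03,0.0015,0,0,0,0,0,0.03,-0.015,0,0,0,0,0,0.03,-0.045,0,0,0,0,0,0.03,-0.09,0,0,0,0,0,0.03,-0.09,0,0,0,0,0]}}

```text
clock: 20.05
tcp_pos: [0.5458, 0.2184, 0.2893]
orientation: [1.156, 1.245, -1.138]
contact_force: [-0.1, 0.8, -0.5]
grip_width: 0.0299
```

```bash
python3 - <<'E'
from h import *
o=r.get_obs();print(o['tcp_pos'],o['contact_force'],o['grip_width'])
print(cmd((.6265,-.2637,.284),np.radians(3.4)))
E
```

```text
[0.54583227 0.21843905 0.28925019] [-0.08350567  0.79554704 -0.53736494] 0.02994721729197914
(array([0.0032, 0.04  , 0.4872]), array([ 0.28, -0.06, -0.11]))
```

Call:
{"api": "carry_out", "payload": {"targets": [0.032,0.001,0.004,0.05,0,0,0,0.032,0.001,0.008,0.1,0,0,0,0.032,0.001,0.012,0.15,0.1,0,0,0.032,0.002,0.016,0.2,0.1,0,0,0.032,0.002,0.02,0.25,0.2,0,-0.1,0.032,0.002,0.025,0.3,0.2,0,-0.1,0.032,0.003,0.029,0.35,0.28,0,-0.1,0.032,0.003,0.033,0.4,0.28,-0.06,-0.1,0.032,0.003,0.037,0.45,0.28,-0.06,-0.1,0.032,0.003,0.04,0.487,0.28,-0.06,-0.1,0.032,0.003,0.04,0.487,0.28,-0.06,-0.1,0.032,0.003,0.04,0.487,0.28,-0.06,-0.1]}}

```text
clock: 21.55
tcp_pos: [0.6265, -0.2626, 0.2839]
orientation: [1.166, 1.237, -1.164]
contact_force: [-0.6, 0.6, -0.3]
grip_width: 0.0322
```

```bash
python3 - <<'E'
from h import *
t=r.grab_frame("top");s=r.grab_frame("scene")
a=cv2.resize(s[145:305,180:240],None,fx=3.5,fy=3.5,interpolation=cv2.INTER_CUBIC)
b=cv2.resize(s[145:305,370:460],None,fx=3.5,fy=3.5,interpolation=cv2.INTER_CUBIC)
cv2.imwrite("pics/c8.png",np.hstack([a,b]))
o=r.get_obs();print(o['tcp_pos'])
print(cmd((.6265,-.2637,.1935),np.radians(3.4)))
E
```

```text
[ 0.62688585 -0.26158855  0.28405534]
(array([ 0.0906, -0.0006,  0.0022]), array([ 0.03, -0.01, -0.01]))
```

View pics/c8.png

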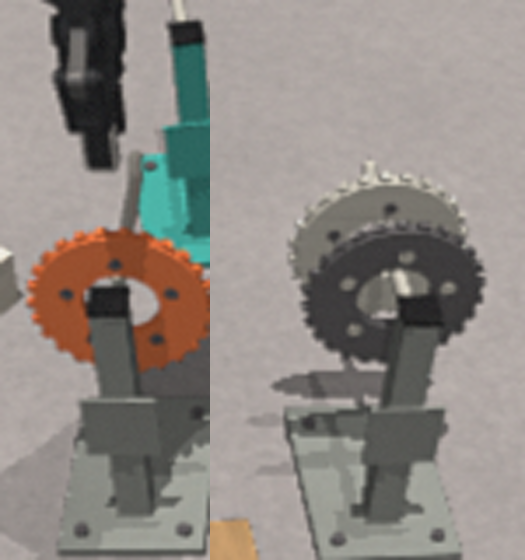

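Picture 10 shows both greys hanging on the spare prong and orange alone on the full hook. The post is close behind orange, so I narrow the fingers to 24 mm.

Call:
{"api": "carry_out", "payload": {"targets": [0.024,0.03,-0.0015,0.001,0,0,0,0.024,0.055,-0.0015,0.002,0,0,0,0.024,0.055,-0.0015,0.002,0,0,0,0.024,0.075,-0.0015,0.002,0,0,0,0.024,0.085,-0.0015,0.002,0,0,0,0.024,0.09,-0.0015,0.002,0,0,0,0.024,0.09,-0.0015,0.002,0,0,0]}}

```text
clock: 22.52
tcp_pos: [0.6256, -0.2636, 0.1939]
orientation: [1.165, 1.238, -1.163]
contact_force: [-0.1, -1.0, 0.3]
grip_width: 0.024
```

Call:
{"api": "carry_out", "payload": {"targets": [0.004,0,0,0,0,0,0,0.004,0,0,0,0,0,0,0.004,0,0,0,0,0,0,0.004,0,0,0,0,0,0]}}

```text
clock: 23.02
tcp_pos: [0.6261, -0.2638, 0.1945]
orientation: [1.165, 1.237, -1.162]
contact_force: [1.5, -0.2, 3.4]
grip_width: 0.009
```

Call:
{"api": "carry_out", "payload": {"targets": [0.004,-0.008,0,0,0,0,0,0.004,-0.018,0,0,0,0,0,0.004,-0.025,0,0,0,0,0,0.004,-0.025,0,0,0,0,0,0.004,-0.025,0,0,0,0,0]}}

```text
clock: 23.65
tcp_pos: [0.6258, -0.2636, 0.2192]
orientation: [1.165, 1.237, -1.162]
contact_force: [-0.4, -0.8, -2.7]
grip_width: 0.0089
```

```bash
python3 - <<'E'
from h import *
o=r.get_obs();print(o['tcp_pos'],o['contact_force'],o['grip_width'])
a=np.radians(3.4);p=o['tcp_pos']-.15*np.array([np.cos(a),np.sin(a),0])
print(cmd([*p[:2],.218],a),p)
E
```

```text
[ 0.62580769 -0.26364682  0.21920454] [-0.43271419 -0.77551961 -2.6838003 ] 0.008864841356295077
(array([ 0.001 , -0.15  , -0.0003]), array([ 0.03, -0.01, -0.02])) [ 0.47607171 -0.27254278  0.21920454]
```

Call:
{"api": "carry_out", "payload": {"targets": [0.004,0,-0.008,0,0,0,0,0.004,0,-0.022,0,0,0,0,0.004,0,-0.037,0,0,0,0,0.004,0,-0.052,0,0,0,0,0.004,0,-0.067,0,0,0,0,0.004,0,-0.082,0,0,0,0,0.004,0,-0.097,0,0,0,0,0.004,0,-0.112,0,0,0,0,0.004,0,-0.127,0,0,0,0,0.004,0,-0.14,0,0,0,0,0.004,0,-0.144,0,0,0,0,0.004,0,-0.144,0,0,0,0]}}

```text
clock: 25.15
tcp_pos: [0.4822, -0.2725, 0.2192]
orientation: [1.165, 1.237, -1.162]
contact_force: [-0.1, -0.7, -1.9]
grip_width: 0.0089
```

```bash
python3 - <<'E'
from h import *
o=r.get_obs();print(o['tcp_pos'],o['contact_force'],o['grip_width'])
print(cmd((.4692,-.0019,.218),np.radians(-9.8)))
t=cv2.imread("pics/top0.png");s=cv2.imread("pics/scene0.png")
m=cv2.inRange(cv2.cvtColor(s,cv2.COLOR_BGR2HSV),(105,120,30),(125,255,255));m[:210]=0;m[250:]=0;m[:,:290]=0;m[:,365:]=0
q=cv2.minAreaRect(max(cv2.findContours(m,0,1)[0],key=cv2.contourArea));print(cv2.boxPoints(q))
a=np.radians(-9.8);B=lambda x,y,z:[.4692+x*np.cos(a)-y*np.sin(a),-.0019+x*np.sin(a)+y*np.cos(a),z]
print(proj("scene",[B(sx*.021,sy*.074,.065) for sx in(-1,1) for sy in(-1,1)]),proj("scene",[B(.021,sy*.074,0) for sy in(-1,1)]))
E
```

```text
[ 0.48221997 -0.27252749  0.21915247] [-0.14287219 -0.72021039 -1.89668248] 0.008916878053298364
(array([ 0.0014,  0.0037, -0.2709]), array([ 2.67, -0.01, -0.02]))
[[297.31992 240.20743]
 [301.12997 212.90186]
 [356.42545 220.6175 ]
 [352.6154  247.92307]]
[[301.55612642 213.41028547]
 [356.15944243 221.19598473]
 [298.0673002  223.28587577]
 [353.75537607 231.36208227]] [[298.17498227 241.66004569]
 [352.28456567 249.74091504]]
```

Call:
{"api": "carry_out", "payload": {"targets": [0.004,0,0,-0.02,0,0,0,0.004,0,0,-0.05,0.5,0,0,0.004,0,0.001,-0.085,1,0,0,0.004,0,0.001,-0.12,1.5,0,0,0.004,0,0.002,-0.155,2,0,0,0.004,0,0.002,-0.19,2.4,0,0,0.004,0,0.003,-0.225,2.67,0,0,0.004,0,0.003,-0.25,2.67,0,0,0.004,0,0.003,-0.265,2.67,0,0,0.004,0,0.003,-0.271,2.67,0,0,0.004,0,0.003,-0.271,2.67,0,0,0.004,0,0.003,-0.271,2.67,0,0]}}

```text
clock: 26.65
tcp_pos: [0.4686, -0.0028, 0.2194]
orientation: [1.337, 1.122, -1.333]
contact_force: [0.0, 0.8, -2.5]
grip_width: 0.0089
```

```bash
python3 - <<'E'
from h import *
o=r.get_obs();print(o['tcp_pos'],o['contact_force'],o['grip_width'])
print(cmd((.4687,-.0019,.103),np.radians(-9.8)))
s=r.grab_frame("scene");cv2.imwrite("pics/c9.png",cv2.resize(s[130:260,270:390],None,fx=4,fy=4,interpolation=cv2.INTER_CUBIC))
E
```

```text
[ 0.46859092 -0.00284525  0.21944795] [ 0.0411177   0.83428192 -2.51555059] 0.008867753801850077
(array([ 0.1164, -0.0003, -0.0008]), array([-0.02, -0.01, -0.02]))
```

View pics/c9.png

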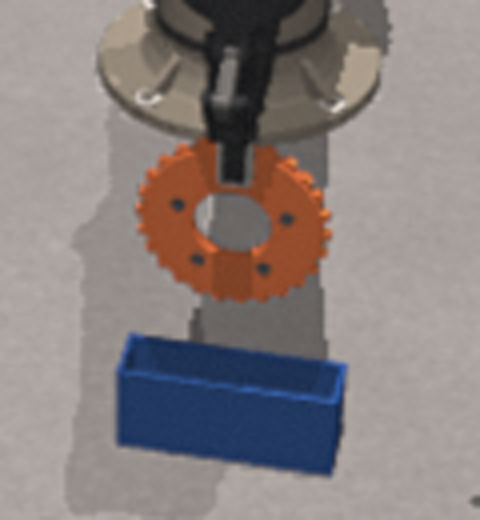

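Picture 11 shows the orange sprocket centred above the bin, ring centre column 233 against bin mouth centre 237, and parallel to it. I lower it now.

Call:
{"api": "carry_out", "payload": {"targets": [0.004,0.02,0,-0.001,0,0,0,0.004,0.04,0,-0.001,0,0,0,0.004,0.06,0,-0.001,0,0,0,0.004,0.08,0,-0.001,0,0,0,0.004,0.095,0,-0.001,0,0,0,0.004,0.108,0,-0.001,0,0,0,0.004,0.116,0,-0.001,0,0,0,0.004,0.119,0,-0.001,0,0,0,0.004,0.12,0,-0.001,0,0,0,0.004,0.12,0,-0.001,0,0,0]}}

```text
clock: 27.95
tcp_pos: [0.4693, -0.0017, 0.0997]
orientation: [1.338, 1.121, -1.333]
contact_force: [0.0, -0.0, -2.1]
grip_width: 0.009
```

Call:
{"api": "carry_out", "payload": {"targets": [0.004,0.001,0,0,0,0,0,0.004,0.002,0,0,0,0,0,0.004,0.003,0,0,0,0,0,0.004,0.003,0,0,0,0,0]}}

```text
clock: 28.45
tcp_pos: [0.4692, -0.0017, 0.0967]
orientation: [1.338, 1.121, -1.333]
contact_force: [0.0, -0.1, -2.4]
grip_width: 0.0091
```

Call:
{"api": "carry_out", "payload": {"targets": [0.004,0.0005,0,0,0,0,0,0.004,0.001,0,0,0,0,0,0.004,0.0015,0,0,0,0,0,0.004,0.0015,0,0,0,0,0]}}

```text
clock: 28.95
tcp_pos: [0.47, -0.0018, 0.0965]
orientation: [1.339, 1.121, -1.332]
contact_force: [-4.2, -0.4, 16.8]
grip_width: 0.0093
```

Call:
{"api": "carry_out", "payload": {"targets": [0.004,-0.0005,0,0,0,0,0,0.004,-0.0005,0,0,0,0,0,0.011,-0.0005,0,0,0,0,0,0.016,-0.0005,0,0,0,0,0,0.024,-0.0005,0,0,0,0,0,0.036,-0.0005,0,0,0,0,0,0.036,-0.0005,0,0,0,0,0,0.036,-0.015,0,0,0,0,0,0.036,-0.04,0,0,0,0,0,0.036,-0.09,0,0,0,0,0,0.036,-0.15,0,0,0,0,0,0.036,-0.15,0,0,0,0,0]}}

```text
clock: 30.45
tcp_pos: [0.4723, -0.0023, 0.2513]
orientation: [1.347, 1.118, -1.324]
contact_force: [-0.8, -0.1, -0.8]
grip_width: 0.0361
```

```bash
python3 - <<'E'
from h import *
o=r.get_obs();print(o['tcp_pos'],o['contact_force'],o['grip_width'])
t=r.grab_frame("top");s=r.grab_frame("scene")
cv2.imwrite("pics/c10.png",np.vstack([cv2.resize(s[150:350,80:540],None,fx=1.7,fy=1.7)]))
d=cv2.absdiff(s,cv2.imread("pics/scene0.png")).max(2);print([ (k,int((d[a:b,c:e]>60).sum())) for k,a,b,c,e in(("carton",295,350,340,390),("can",295,340,280,312),("box",205,248,138,190),("jar",260,300,512,548),("tape",205,240,475,515),("turq",175,222,222,260),("decoy",230,305,115,142))])
E
```

```text
[ 0.47234712 -0.00230486  0.2513433 ] [-0.79874896 -0.12516904 -0.78224838] 0.03609103987558423
[('carton', 0), ('can', 0), ('box', 16), ('jar', 0), ('tape', 0), ('turq', 377), ('decoy', 0)]
```

View pics/c10.png

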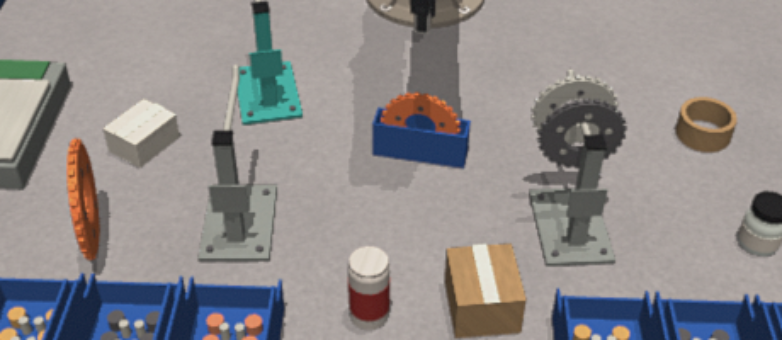

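Picture 12 shows orange standing on edge in the bin, both greys on the spare hook, and the other stock in place. The pixel differences at turquoise and the white box come from sprockets and shadows that are no longer there.

```bash
python3 -c "
from bench import r
print(r.hand_in())"
```

```text
the job is handed in; nothing more can be done
None
```

The job is done and handed in at about 30.5 s on the robot's clock, against a limit of 72 s. I hung the dark grey and then the light grey sprocket on the spare hook. After that I took the orange one off and lowered it into the blue bin, then let go and raised the gripper.

**Last checks:**
- The final picture shows both greys hanging on the spare prong and the orange sprocket standing on edge in the bin. The gripper is clear of everything, at a TCP height of 0.25 m with under 1.2 N on the tool.
- Comparing the first and last pictures, the carton, spray can, jar, tape roll and large orange decoy showed no change.
- The white box area changed by 16 pixels and the turquoise stand area by 377. I put both down to the sprockets and shadows no longer being there, because both look unmoved in the picture.

**Firmest contact:** of the forces I read, the highest was about 17 N, when the orange sprocket reached the bin floor. I backed off 0.5 mm before opening the fingers.

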